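# Lower the falling sample cover of a bench photometer

### The arm

A 6-joint arm with a two-finger parallel gripper is mounted at the origin on the work surface. World frame = base frame: x ahead of the robot, y to its left, z up, the work surface at z = 0. Lengths are in m, angles in degrees, forces in N, time in s.
With the tool pointing down it reaches from about 0.325 to 0.85 m from the base axis. Payload 4.4 kg.
Tool frame: the origin (TCP) lies on the centre line of the jaws, within the pads' length; the fingertips stand 17 mm ahead of it and the grasp point (between the pads) lies 2 mm behind it (r.tip_reach is the distance from the TCP to the fingertips, in m); z points along the fingers, x is the direction in which the jaws open and shut, and the axes are right-handed (so a half turn about z gives the same grasp; the last joint's range is limited). The gripper opens to 94 mm and grips with 3 to 60 N. Pads are 16 mm wide; open, the fingers measure 119 mm over their backs; the gripper's body (75 mm by 177 mm) begins 78 mm behind the grasp point.
Start: joints at [-8.623, 11.837, 88.321, -0, 79.842, -8.623], TCP at [0.575, -0, 0.222] pointing down, gripper open.
Joint ranges: [-156.59, 156.59], [-49.26, 127.26], [12.9, 141.05], [-63.56, 243.56], [4.71, 150.69], [-161.64, 161.64]. Speed limits (degrees/s): [159.86, 159.86, 180, 180, 180, 180].

### API

Orientations are given as [roll, pitch, yaw] about the fixed x, y, z axes, in that order (R = Rz(yaw) Ry(pitch) Rx(roll)).
In Python, from rig import r gives the robot as it stands.
- The arm moves only by the tool send_rows, never from a script. Its arguments are lists of equal length, an entry for each row: "delta_pos": the shift along the tool's x, y, z in mm, a list of three; "roll": the turn about the tool's z in rad. In form: {"delta_pos": [[dx, dy, dz], ...], "roll": [roll, ...]}. A call has 1 to 5 rows; each row shifts and turns the pose as measured when the row begins, along the tool's axes as they then stand; what a row does not reach is not made up. A row lasts 1/8 s, in which the tool goes at most 62.5 mm and 10.7 degrees, less where a joint would pass 70% of its speed; a pose out of reach is approached as far as the arm can. A call is refused whole if a number of a shift passes 62.5 or a number of a turn 0.188, either way. A call with a gripper value outside its range is refused whole. "gripper" is the opening, from -1 (shut) to 1 (fully open), set as the call begins (left out, the last holds). The fingers move at their own pace and stop on an object; "force" is the grip in N (left out, the last holds). Time passes only in rows, so rows that do not move let the fingers close. It gives the time, the measured TCP pose, the force and the opening at its end, in the units of the state.
- r.state(): the state, without advancing time (a new reading comes with each control period).
- r.camera(name): name is "scene" or "side" or "wrist"; returns a dict with "image" (480x640x3 uint8, red, green, blue), "depth" (480x640 float32, m along the optical axis (not along the pixel's ray), 0 where there is no reading), "K" (3x3 intrinsics, pixels), "D" ([k1, k2, p1, p2, k3] as OpenCV has them; the pictures are not rectified), "world_to_cam" (4x4, takes a point from world to camera coordinates). Camera axes: x right, y down, z forward; pixel columns grow to the right and rows downward; lengths in m; the calibration is good to about 2 mm. A picture is of the moment at which its call begins.
- r.sign_off(): hands the job in, once; it reports no verdict.
The state is a dict: "t": time; "joints": joint angles; "joint_velocities": joint speeds; "joint_torque": joint torques, N m; "tool_pos": TCP position; "ee_rot": TCP orientation; "wrist_force": force on the tool from outside, world axes, zero at the start; "torque": the same for the moment, N m; "opening": opening from 0.0 (shut) to 1.0 (fully open).
Only numpy, scipy, OpenCV 4.12 (cv2) and the standard library are available. Lean on these libraries where they do the work, as an engineer would, in place of code of your own. Each camera call takes 0.05 s, during which the arm holds its last target. There are 200 camera calls.

### The job

The black sample cover of the photometer has been left leaning open, just past upright, over the cuvette. Tip it forward with a fingertip, catch it on a finger as it falls and ride it down gently until it is fully shut, without letting it drop onto its seat. Never pinch, grip or force the cover, leave the cuvette seated and everything else on the bench where it stands, and finish with the hand clear.

Things in the scene. Friction and masses are not known exactly. Their poses are not given: they have to be found in the camera images.
- photometer: Ivory photometer, fixed: case 230 (x) by 340 (y) mm, deck 125 mm above the bench, dark console on its +y half up to 138 mm. Origin: on the bench under the middle of the case; x points from front to back (roughly to the robot's right), y to the left seen from the front, z up. Front face at x = -115 mm, plain, with free bench before it. Under the cover (-y half) is an open well 95 x 138 mm, 74 mm deep.
- cover (a joint): Angle of the black sample cover about its hinge, rad: 0 fully shut (level), growing as it opens up and back. Starts leaning back a little past upright, at 1.7 to 1.83 (1.83 is its open stop). Pushed forward past upright it starts to fall by itself somewhere between 1.5 and 1.4. About 0.2 kg, hinge with slight friction and damping: let go, it slams shut in about a second.
- cover_hinge (a point): Middle of the cover's hinge line, which runs along the photometer's y: at photometer x = 0, y = -75 mm, 129 mm above the bench. Axes as the photometer's. The cover is a flat plate centred on this line's height when shut: 150 mm wide (y), 6 mm thick, 140 mm from hinge line to front edge.
- cover_lip (a point): Centre of the round bead, 8 mm in diameter, that forms the cover's free front edge: half-way along its width, 136 mm from the hinge line. On the underside a frame 9 mm deep starts 104 mm from the hinge, so the outer 36 mm is plain. Shut, the front 25 mm overhangs the case's front face: a lip with nothing beneath it. Axes turn with the cover; as the photometer's when shut.
- cuvette_mid (a point): Centre of the square violet cuvette (12.5 x 12.5 x 45 mm), loose, standing in its aluminium holder in the well under the cover, at photometer x = -60, y = -75 mm, its centre 72.5 mm above the bench; it must stay seated.
- rack: Empty blue cuvette rack, 60 x 110 x 30 mm, loose on the bench; origin at the middle of its underside. Leave alone.
- reagent: Amber bottle with black cap, 60 mm in diameter, 125 mm high, loose; origin at the middle of its underside. Leave alone.
- beaker: Small glass beaker, 68 mm in diameter, 90 mm high, loose; origin at the middle of its underside. Leave alone.
- petri: Clear closed Petri dish, 95 mm in diameter, 16 mm high, loose; origin at the middle of its underside. Leave alone.
- marker: White marker pen with red cap, lying, 132 mm long, 15 mm thick, loose; its length is along its x; origin under the pen's body, 47 mm from its white end. Leave alone.
- slidebox: Green slide box, 100 x 85 x 34 mm, loose; origin at the middle of its underside. Leave alone.

How it is judged:
By the outcome, as a careful person would: the job done as asked, in the order asked, and still so for the second after the job is handed in, with the robot touching nothing.
It also fails if it takes over 51 s, if anything falls off the work surface, if the arm or the gripper's body presses on something with over 40 N, if the wrist force passes 120 N, or if a joint passes its speed limit or range.

## Working session

There is one attempt and no reset: what is moved stays moved. The work goes in short steps, Python scripts to look and compute and a tool call to move; the robot and the scene stay as the last step left them, time stands still between calls to the robot, and variables do not carry over. Pictures are saved under pics/ and viewed, about 8 in all and at most 12, crops included, and the job is handed in when it is done.

Besides the shell and the picture viewer there is one more tool, called after "Call:" in YAML: its name, and indented under it one key for each argument. send_rows: Moves the arm, as the interface text tells. Its arguments: {"type":"object","properties":{"delta_pos":{"type":"array","items":{"type":"array","items":{"type":"number"}}},"roll":{"type":"array","items":{"type":"number"}},"gripper":{"type":"number"},"force":{"type":"number"}},"required":["delta_pos","roll"]}

```bash
ls; mkdir -p pics; python3 - <<'E'
from rig import r
import cv2,numpy as np
s=r.state();print(s)
for n in("scene","side"):
    c=r.camera(n);cv2.imwrite(f"pics/{n}0.png",c["image"][:,:,::-1]);np.savez(f"{n}0.npz",**c)
    W=np.linalg.inv(c["world_to_cam"]);print(n,W.round(3).tolist(),c["K"].tolist(),c["D"])
E
```

```text
pics
{'t': 0.0, 'joints': array([-8.62409142e+00,  1.18822078e+01,  8.84027368e+01,  1.13261934e-03,
        7.98424652e+01, -8.62396179e+00]), 'joint_velocities': array([-0.01290536,  0.014697  , -0.01624293,  0.01012275,  0.07868982,
        0.07489151]), 'joint_torque': array([-8.39226868e-05, -3.70882022e+01, -2.81415099e+01,  6.96549774e-02,
        3.60915181e-02, -1.71865345e-04]), 'tool_pos': array([5.74241366e-01, 9.93324767e-05, 2.21328084e-01]), 'ee_rot': array([-1.79979793e+02,  1.25802122e-01, -3.08428405e-04]), 'wrist_force': array([-0.32109042,  1.09072366, -0.80234738]), 'torque': array([-0.03779777,  0.04248468,  0.01484124]), 'opening': 1.0026787628751408}
scene [[-0.809, 0.412, -0.419, 0.92], [0.588, 0.56, -0.584, 0.496], [-0.006, -0.719, -0.695, 0.675], [0.0, 0.0, 0.0, 1.0]] [[464.2525563581467, 0.0, 323.44406280888086], [0.0, 464.2525563581467, 239.9837401207806], [0.0, 0.0, 1.0]] [-0.10361211  0.          0.          0.          0.        ]
side [[0.825, -0.409, 0.39, 0.17], [-0.565, -0.595, 0.571, -0.518], [-0.002, -0.691, -0.722, 0.775], [0.0, 0.0, 0.0, 1.0]] [[468.88873480514, 0.0, 320.3136335193657], [0.0, 468.88873480514, 248.47898404596566], [0.0, 0.0, 1.0]] [-0.01593702  0.          0.          0.          0.        ]
```

View pics/scene0.png

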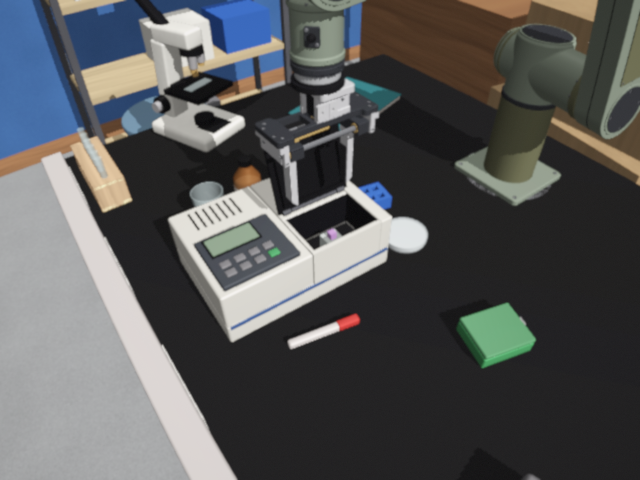

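View pics/side0.png

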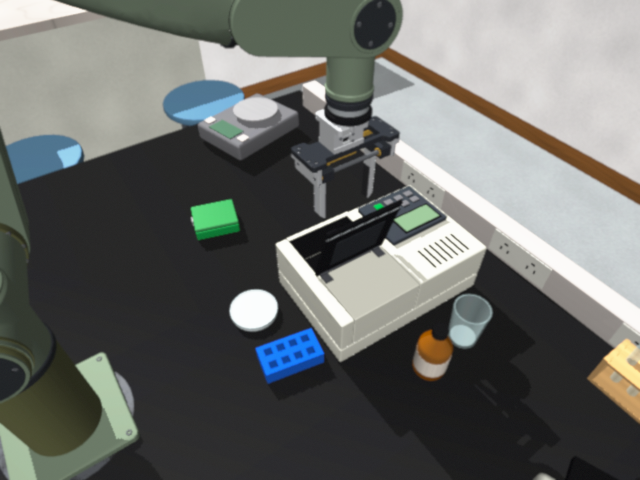

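The scene view shows the photometer with its front (blue stripe, well at about (345,225)) facing world +y and the console at +x. The side view shows the black cover open at about (360,235), with the gripper just in front of it. Next I fit the poses from depth.

```bash
cat > h.py <<'E'
import cv2,numpy as np
def cloud(c):
    d=c["depth"];v,u=np.nonzero(d>0)
    p=cv2.undistortPoints(np.stack([u,v],1).astype(np.float64)[:,None],c["K"],c["D"])[:,0]
    z=d[v,u];P=np.c_[p*z[:,None],z,np.ones(len(z))]
    return (P@np.linalg.inv(c["world_to_cam"]).T)[:,:3],c["image"][v,u].astype(int)
E
python3 - <<'E'
from h import *
for n in("scene","side"):
    P,C=cloud(np.load(n+"0.npz"))
    b=(abs(P[:,0]-.58)<.35)&(abs(P[:,1]+.1)<.35)
    P,C=P[b],C[b]
    ivory=(C.min(1)>110)&(C.max(1)-C.min(1)<60)&(P[:,2]>.10)&(P[:,2]<.15)
    Q=P[ivory];h,e=np.histogram(Q[:,2],np.arange(.1,.151,.004));print(n,h)
    m=np.zeros((700,700),np.uint8);ij=((Q[:,:2]-[.23,-.45])*1000).astype(int);m[ij[:,1],ij[:,0]]=255
    m=cv2.morphologyEx(m,cv2.MORPH_CLOSE,np.ones((9,9)));k,l,st,ce=cv2.connectedComponentsWithStats(m)
    i=1+st[1:,4].argmax();yy,xx=np.nonzero(l==i)
    R=cv2.minAreaRect(np.stack([xx,yy],1).astype(np.float32));print(R, (cv2.boxPoints(R)/1000+[.23,-.45]).round(3).tolist())
    cv2.imwrite(f"pics/m{n}.png",m)
    # dark plate points above deck
    k=(C.max(1)<70)&(P[:,2]>.15)&(P[:,2]<.28)
    D=P[k];print(len(D))
    for z in np.arange(.15,.28,.01):
        s=D[(abs(D[:,2]-z)<.005)]
        if len(s)>5: print(round(z,3),len(s),np.percentile(s[:,:2],[5,50,95],axis=0).round(3).tolist())
E
```

```text
scene [ 275  294  309  319  334 2664 3866  125  446 1019    9    4]
((388.6548156738281, 386.64483642578125), (232.93728637695312, 340.6774597167969), 88.09085083007812) [[0.445, -0.174], [0.785, -0.185], [0.793, 0.047], [0.452, 0.059]]
2850
0.15 144 [[0.487, -0.067], [0.545, -0.064], [0.612, -0.057]]
0.16 273 [[0.487, -0.069], [0.54, -0.065], [0.613, -0.062]]
0.17 301 [[0.485, -0.071], [0.538, -0.068], [0.614, -0.064]]
0.18 301 [[0.485, -0.074], [0.537, -0.071], [0.613, -0.066]]
0.19 300 [[0.482, -0.077], [0.538, -0.073], [0.613, -0.068]]
0.2 325 [[0.482, -0.08], [0.535, -0.076], [0.614, -0.069]]
0.21 348 [[0.481, -0.083], [0.532, -0.078], [0.616, -0.002]]
0.22 285 [[0.48, -0.085], [0.526, -0.08], [0.615, 0.002]]
0.23 180 [[0.481, -0.089], [0.529, -0.075], [0.617, 0.005]]
0.24 215 [[0.475, -0.091], [0.525, -0.086], [0.616, 0.003]]
0.25 114 [[0.471, -0.092], [0.514, -0.087], [0.617, 0.006]]
0.26 31 [[0.524, -0.008], [0.525, 0.001], [0.527, 0.007]]
0.27 33 [[0.524, -0.008], [0.526, 0.001], [0.527, 0.007]]
side [ 262  243  264  255  270 2096 7110  111  216  605   16    1]
((391.1896972
[... 231 characters left out ...]
, -0.075], [0.544, -0.073], [0.613, -0.069]]
0.17 174 [[0.475, -0.078], [0.538, -0.075], [0.612, -0.071]]
0.18 173 [[0.473, -0.081], [0.535, -0.078], [0.611, -0.074]]
0.19 188 [[0.474, -0.083], [0.541, -0.081], [0.613, -0.077]]
0.2 187 [[0.473, -0.086], [0.539, -0.083], [0.613, -0.079]]
0.21 216 [[0.473, -0.088], [0.544, -0.086], [0.624, 0.0]]
0.22 250 [[0.475, -0.091], [0.547, -0.088], [0.624, 0.001]]
0.23 235 [[0.473, -0.093], [0.549, -0.09], [0.624, 0.002]]
0.24 229 [[0.475, -0.096], [0.547, -0.093], [0.624, 0.0]]
0.25 108 [[0.471, -0.099], [0.557, -0.095], [0.624, 0.005]]
0.26 421 [[0.474, -0.101], [0.543, -0.098], [0.623, -0.005]]
0.27 54 [[0.485, -0.1], [0.612, -0.096], [0.625, 0.006]]
```

Photometer fit: both cameras agree within about 2 mm. The centre is (0.620,-0.064), turned about -1.85°, and its x axis points along world -y. The hinge middle is near (0.545,-0.061,0.129), and the cover at about 1.82 rad puts the lip near y=-0.095, z=0.262. These match the sizes given.

The plan:
1. Straddle the cover near its -x end with a wide gap. The rear finger tips it and the front finger catches it.
2. Swing the rear finger out round the side.
3. Ride the lip down on the front finger.

First I raise the hand and roll it.

Call:
send_rows:
  delta_pos:
    - [0,0,-20]
    - [0,0,-20]
    - [0,0,-20]
    - [0,0,-20]
    - [0,0,-20]
  roll: [-0.18,-0.18,-0.18,-0.18,-0.18]
  gripper: -0.06
  force: 20

```text
t: 0.72
tool_pos: [0.5713, 0.0005, 0.3178]
ee_rot: [-179.2, 0.4, 53.3]
wrist_force: [0.5, -0.8, 0.2]
opening: 0.499
```

Call:
send_rows:
  delta_pos:
    - [0,0,0]
    - [0,0,0]
    - [0,0,0]
    - [0,0,0]
    - [0,0,0]
  roll: [-0.18,-0.18,-0.18,-0.13,0]

```text
t: 1.35
tool_pos: [0.5709, 0.0006, 0.3175]
ee_rot: [-179.1, -0.2, 92.9]
wrist_force: [0.2, 0.2, -0.1]
opening: 0.472
```

Call:
send_rows:
  delta_pos:
    - [-32,-25,0]
    - [-32,-25,0]
    - [-32,-26,0]
    - [0,0,0]
  roll: [0.08,0,0,0]

```text
t: 1.85
tool_pos: [0.492, -0.0965, 0.3166]
ee_rot: [-178.9, -0.1, 87.7]
wrist_force: [0.7, 0.6, -0.7]
opening: 0.469
```

```bash
python3 - <<'E'
from rig import r
from h import *
s=r.state();print(s["tool_pos"],s["ee_rot"],s["wrist_force"],s["opening"])
c=r.camera("side");np.savez("side1.npz",**c);a=c["image"][100:340,220:500,::-1]
cv2.imwrite("pics/side1.png",cv2.resize(a,None,fx=2.5,fy=2.5))
w=r.camera("wrist");cv2.imwrite("pics/wrist1.png",w["image"][:,:,::-1])
P,C=cloud(c)
k=(abs(P[:,0]-.545)<.085)&(P[:,1]<.0)&(P[:,1]>-.13)&(P[:,2]>.24)&(P[:,2]<.34)
D=P[k]
for z in np.arange(.245,.34,.01):
    q=D[abs(D[:,2]-z)<.005]
    if len(q):print(round(z,3),len(q),np.percentile(q[:,:2],[3,50,97],axis=0).round(3).tolist())
E
```

```text
[ 0.4919998  -0.09650181  0.31659925] [-1.78929318e+02 -1.35905831e-01  8.77006144e+01] [ 0.70403055  0.64245862 -0.68914407] 0.46856446578192085
0.245 214 [[0.472, -0.098], [0.54, -0.095], [0.617, -0.09]]
0.255 210 [[0.472, -0.1], [0.537, -0.097], [0.615, -0.092]]
0.265 370 [[0.475, -0.102], [0.542, -0.097], [0.615, -0.093]]
0.295 2 [[0.486, -0.073], [0.494, -0.072], [0.501, -0.071]]
0.305 80 [[0.484, -0.129], [0.49, -0.074], [0.503, -0.066]]
0.315 124 [[0.483, -0.13], [0.488, -0.074], [0.503, -0.064]]
0.325 131 [[0.483, -0.13], [0.489, -0.074], [0.502, -0.063]]
0.335 133 [[0.484, -0.13], [0.489, -0.074], [0.504, -0.062]]
```

View pics/side1.png

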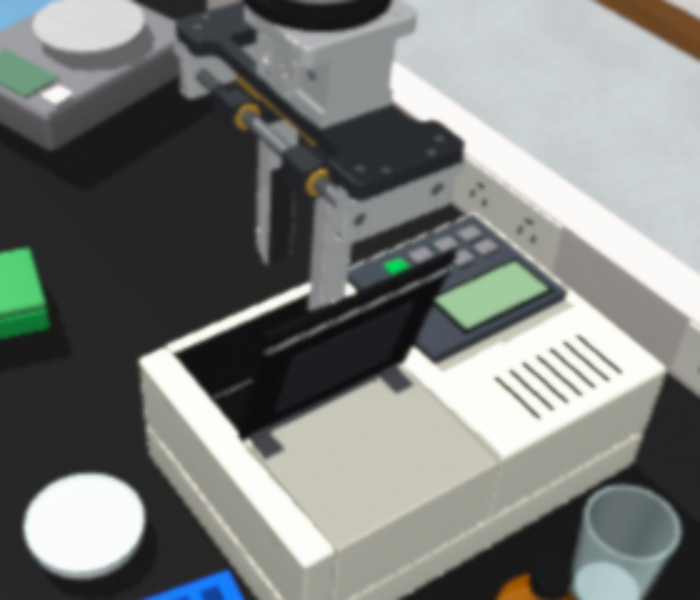

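The side view shows the two fingers straddling the cover's plane near its -x end, clear above the lip (crop about (330,330)). I lower the hand so the tips are about 22 mm below the lip.

Call:
send_rows:
  delta_pos:
    - [0,0,20]
    - [0,0,20]
    - [0,0,15]
    - [0,0,0]
  roll: [0,0,0,0]

```text
t: 2.45
tool_pos: [0.4953, -0.0914, 0.2601]
ee_rot: [-179.1, -0.3, 88.0]
wrist_force: [0.2, -0.4, 0.0]
opening: 0.471
```

Call:
send_rows:
  delta_pos:
    - [7,0,0]
    - [7,0,0]
    - [7,0,0]
    - [7,0,0]
    - [7,0,0]
  roll: [0,0,0,0,0]

```text
t: 3.08
tool_pos: [0.4985, -0.0544, 0.2632]
ee_rot: [-179.4, -0.2, 88.0]
wrist_force: [0.7, -0.8, 0.7]
opening: 0.47
```

Call:
send_rows:
  delta_pos:
    - [5,-0.5,0.5]
    - [5,-0.5,0.5]
    - [5,-0.5,0.5]
    - [4,-0.5,0.5]
    - [4,0,0.5]
  roll: [0,0,0,0,0]

```text
t: 3.7
tool_pos: [0.4971, -0.0293, 0.2605]
ee_rot: [-179.4, -0.2, 88.0]
wrist_force: [-0.4, 0.0, -0.3]
opening: 0.47
```

```bash
cat >> h.py <<'E'
def cover(r,tag=None,cams=("side",)):
    s=r.state();print("tcp",s["tool_pos"].round(4),s["ee_rot"].round(1),"F",s["wrist_force"].round(1))
    for n in cams:
        c=r.camera(n);P,C=cloud(c)
        k=(C.max(1)<90)&(P[:,0]>.52)&(P[:,0]<.61)&(P[:,1]>-.11)&(P[:,1]<.09)&(P[:,2]>.132)&(P[:,2]<.28)
        Q=P[k];Q=Q-[0,-.061-(Q[:,:1]*0)[0,0],.129] if 0 else Q
        yy=Q[:,1]+.061+.032*(Q[:,0]-.545);zz=Q[:,2]-.129;rr=np.hypot(yy,zz)
        m=(rr>.10)&(rr<.15);print(n,m.sum(),"theta",np.percentile(np.arctan2(zz,yy)[m],[5,25,50,75,95]).round(3),"rmax",np.percentile(rr[m],97).round(3))
        if tag:cv2.imwrite(f"pics/{tag}_{n}.png",cv2.resize(c["image"][100:340,220:500,::-1],None,fx=2.5,fy=2.5))
E
python3 -c "
from rig import r
from h import *
cover(r,'a',('side','scene'))"
```

```text
tcp [ 0.4971 -0.0293  0.2605] [-179.4   -0.2   88. ] F [-0.4  0.  -0.3]
side 775 theta [1.468 1.483 1.489 1.495 1.504] rmax 0.14
scene 1140 theta [1.341 1.418 1.427 1.434 1.45 ] rmax 0.14
```

Call:
send_rows:
  delta_pos:
    - [4,0,0]
    - [4,0,0]
    - [3,0,0]
    - [0,0,0]
    - [0,0,0]
  roll: [0,0,0,0,0]

```text
t: 4.42
tool_pos: [0.4975, -0.0174, 0.2604]
ee_rot: [-179.3, -0.2, 88.1]
wrist_force: [-0.1, -0.7, 0.8]
opening: 0.468
```

```bash
python3 -c "
from rig import r
from h import *
cover(r,'b',('side','scene'))"
```

```text
tcp [ 0.4975 -0.0174  0.2604] [-179.3   -0.2   88.1] F [-0.1 -0.7  0.8]
side 470 theta [1.121 1.131 1.138 1.146 1.157] rmax 0.13
scene 868 theta [0.988 1.047 1.073 1.08  1.108] rmax 0.14
```

The cover has fallen onto the front finger and rests at about 1.1 rad, which matches the finger's face position. I lower slightly for overlap, then swing the rear finger out round the cover's -x side, pivoting about the front finger.

Call:
send_rows:
  delta_pos:
    - [0,0,5]
    - [0,0,5]
    - [0,0,2]
    - [0,0,0]
  roll: [0,0,0,0]

```text
t: 5.03
tool_pos: [0.4973, -0.017, 0.2475]
ee_rot: [-179.3, -0.3, 88.0]
wrist_force: [0.4, 0.8, 0.8]
opening: 0.47
```

```bash
python3 -c "
from rig import r
from h import *
cover(r,'c',('side','scene'))"
```

```text
tcp [ 0.4973 -0.017   0.2475] [-179.3   -0.3   88. ] F [0.4 0.8 0.8]
side 369 theta [1.111 1.122 1.129 1.135 1.147] rmax 0.118
scene 870 theta [0.986 1.047 1.072 1.078 1.104] rmax 0.14
```

View pics/c_side.png

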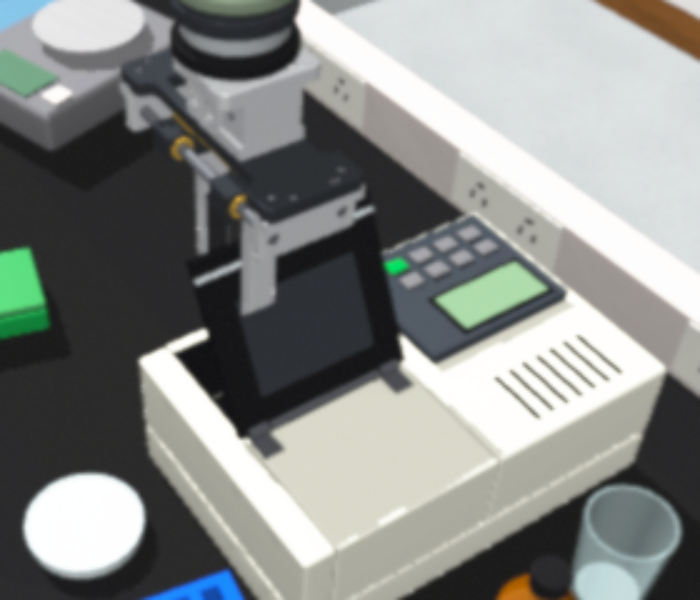

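The picture shows the cover leaning forward on the front finger (lip at crop (205,265)). The rear finger (crop (258,300)) hangs free behind it. Now I swing.

Call:
send_rows:
  delta_pos:
    - [0.4,-5,0]
    - [0.4,-5,0]
    - [0.4,-5,0]
    - [0.4,-5,0]
  roll: [0.18,0.18,0.18,0.18]

```text
t: 5.62
tool_pos: [0.4802, -0.0095, 0.2487]
ee_rot: [-179.5, 0.1, 45.4]
wrist_force: [0.3, 1.5, 0.7]
opening: 0.473
```

```bash
python3 -c "
from rig import r
from h import *
cover(r,'d',('side','scene'))"
```

```text
tcp [ 0.4802 -0.0095  0.2487] [-1.795e+02  1.000e-01  4.540e+01] F [0.3 1.5 0.7]
side 845 theta [1.139 1.151 1.158 1.165 1.176] rmax 0.14
scene 898 theta [1.016 1.079 1.102 1.108 1.132] rmax 0.14
```

Call:
send_rows:
  delta_pos:
    - [0.4,-5,0]
    - [0.4,-5,0]
    - [0.4,-5,0]
    - [0.4,-5,0]
    - [0,-2,0]
  roll: [0.18,0.18,0.18,0.18,0.06]

```text
t: 6.35
tool_pos: [0.4724, 0.0098, 0.2493]
ee_rot: [-179.8, 0.3, 0.7]
wrist_force: [-0.1, -0.1, -1.1]
opening: 0.471
```

```bash
python3 -c "
from rig import r
from h import *
cover(r,'e',('side','scene'))"
```

```text
tcp [0.4724 0.0098 0.2493] [-179.8    0.3    0.7] F [-0.1 -0.1 -1.1]
side 852 theta [1.143 1.155 1.162 1.17  1.18 ] rmax 0.14
scene 911 theta [1.022 1.085 1.108 1.113 1.14 ] rmax 0.14
```

View pics/e_side.png

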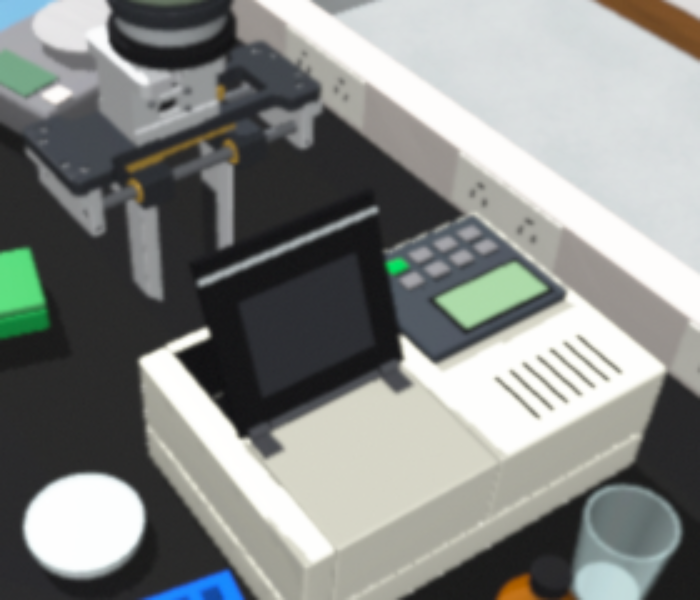

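The picture shows both fingers now in front. The cover leans on one of them and nothing is behind it. Now I ride down in steps, following the lip's arc.

Call:
send_rows:
  delta_pos:
    - [0,-5,3.4]
    - [0,-5.2,3.4]
    - [0,-5.4,3.4]
    - [0,-5.4,3.4]
    - [0,-5,3.4]
  roll: [0.02,0.01,0,0,0]

```text
t: 7.08
tool_pos: [0.4727, 0.0373, 0.2312]
ee_rot: [-179.8, 0.3, -0.7]
wrist_force: [-0.4, 0.4, -0.0]
opening: 0.476
```

```bash
python3 -c "
from rig import r
from h import *
cover(r,'f',('side','scene'))"
```

```text
tcp [0.4727 0.0373 0.2312] [-179.8    0.3   -0.7] F [-0.4  0.4 -0. ]
side 852 theta [0.913 0.924 0.932 0.94  0.951] rmax 0.14
scene 649 theta [0.785 0.826 0.867 0.881 0.91 ] rmax 0.141
```

Call:
send_rows:
  delta_pos:
    - [0,-6,5.2]
    - [0,-5.7,5.5]
    - [0,-5.4,5.8]
    - [0,-5,6.2]
    - [0,-4.6,6.4]
  roll: [0,0,0,0,0]

```text
t: 7.8
tool_pos: [0.4729, 0.066, 0.2003]
ee_rot: [-179.8, 0.3, -0.7]
wrist_force: [1.1, 1.0, -0.5]
opening: 0.474
```

```bash
python3 -c "
from rig import r
from h import *
cover(r,'g',('side','scene'))"
```

```text
tcp [0.4729 0.066  0.2003] [-179.8    0.3   -0.7] F [ 1.1  1.  -0.5]
side 769 theta [0.603 0.614 0.622 0.63  0.642] rmax 0.139
scene 399 theta [0.489 0.582 0.601 0.607 0.619] rmax 0.141
```

Call:
send_rows:
  delta_pos:
    - [0,-2.9,3.4]
    - [0,-2.7,3.6]
    - [0,-2.5,3.7]
    - [0,-2.3,3.8]
    - [0,-2.1,3.9]
  roll: [0,0,0,0,0]

```text
t: 8.52
tool_pos: [0.4725, 0.0795, 0.1806]
ee_rot: [-179.7, 0.4, -0.7]
wrist_force: [0.4, 1.2, -1.7]
opening: 0.469
```

```bash
python3 -c "
from rig import r
from h import *
cover(r,'h',('side','scene'))"
```

```text
tcp [0.4725 0.0795 0.1806] [-179.7    0.4   -0.7] F [ 0.4  1.2 -1.7]
side 644 theta [0.392 0.404 0.412 0.42  0.431] rmax 0.139
scene 520 theta [0.367 0.392 0.402 0.409 0.417] rmax 0.141
```

Call:
send_rows:
  delta_pos:
    - [0,-1.5,3.6]
    - [0,-1.4,3.8]
    - [0,-1.3,3.8]
    - [0,-1.2,3.9]
    - [0,-1.1,3.9]
  roll: [0,0,0,0,0]

```text
t: 9.25
tool_pos: [0.4724, 0.0866, 0.1603]
ee_rot: [-179.7, 0.4, -0.7]
wrist_force: [0.1, 2.2, -0.8]
opening: 0.471
```

```bash
python3 -c "
from rig import r
from h import *
cover(r,'i',('side','scene'))"
```

```text
tcp [0.4724 0.0866 0.1603] [-179.7    0.4   -0.7] F [ 0.1  2.2 -0.8]
side 550 theta [0.214 0.224 0.232 0.239 0.251] rmax 0.138
scene 602 theta [0.204 0.217 0.223 0.228 0.237] rmax 0.14
```

Call:
send_rows:
  delta_pos:
    - [0,-0.6,2.5]
    - [0,-0.5,2.5]
    - [0,-0.4,2.5]
    - [0,-0.4,2.5]
    - [0,-0.3,2.5]
  roll: [0,0,0,0,0]

```text
t: 9.98
tool_pos: [0.4721, 0.0892, 0.147]
ee_rot: [-179.7, 0.4, -0.7]
wrist_force: [0.2, 1.7, -1.4]
opening: 0.467
```

```bash
python3 -c "
from rig import r
from h import *
cover(r,'j',('side','scene'))"
```

```text
tcp [0.4721 0.0892 0.147 ] [-179.7    0.4   -0.7] F [ 0.2  1.7 -1.4]
side 469 theta [0.06  0.069 0.076 0.083 0.096] rmax 0.138
scene 704 theta [0.046 0.059 0.065 0.071 0.08 ] rmax 0.139
```

Call:
send_rows:
  delta_pos:
    - [0,0,1.2]
    - [0,0,1.2]
    - [0,0,1.2]
  roll: [0,0,0]

```text
t: 10.45
tool_pos: [0.4719, 0.0893, 0.143]
ee_rot: [-179.7, 0.5, -0.7]
wrist_force: [0.4, 1.7, -1.5]
opening: 0.474
```

```bash
sed -i 's/>.132)&(P\[:,2\]<.28)/>.11)\&(P[:,2]<.28)/' h.py; python3 -c "
from rig import r
from h import *
cover(r,'k',('side','scene'))"
```

```text
tcp [0.4719 0.0893 0.143 ] [-179.7    0.5   -0.7] F [ 0.4  1.7 -1.5]
side 450 theta [0.022 0.031 0.038 0.045 0.053] rmax 0.137
scene 708 theta [0.02  0.03  0.036 0.042 0.05 ] rmax 0.139
```

View pics/k_side.png

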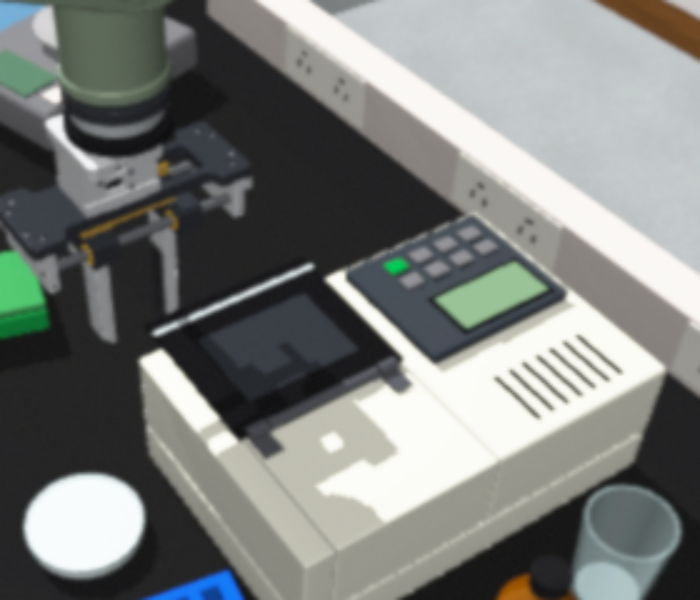

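The cover is nearly level, with its lip (crop (235,300)) still held by the finger (Fz about -1.5 N). I continue very slowly.

Call:
send_rows:
  delta_pos:
    - [0,0,0.7]
    - [0,0,0.7]
    - [0,0,0.7]
  roll: [0,0,0]

```text
t: 10.92
tool_pos: [0.4722, 0.0893, 0.1413]
ee_rot: [-179.7, 0.4, -0.7]
wrist_force: [-1.3, 1.2, 1.7]
opening: 0.469
```

```bash
python3 -c "
from rig import r
from h import *
cover(r,'l',('side','scene'))"
```

```text
tcp [0.4722 0.0893 0.1413] [-179.7    0.4   -0.7] F [-1.3  1.2  1.7]
side 440 theta [0.013 0.022 0.029 0.036 0.048] rmax 0.138
scene 712 theta [0.011 0.022 0.028 0.034 0.042] rmax 0.139
```

Call:
send_rows:
  delta_pos:
    - [0,0,0.6]
    - [0,0,0.6]
    - [0,0,0.4]
  roll: [0,0,0]

```text
t: 11.4
tool_pos: [0.4728, 0.0893, 0.1402]
ee_rot: [-179.7, 0.3, -0.7]
wrist_force: [-0.0, 1.6, 1.2]
opening: 0.47
```

```bash
python3 -c "
from rig import r
from h import *
cover(r,'m',('side','scene'))"
```

```text
tcp [0.4728 0.0893 0.1402] [-179.7    0.3   -0.7] F [-0.   1.6  1.2]
side 443 theta [0.013 0.023 0.029 0.035 0.046] rmax 0.138
scene 720 theta [0.01  0.021 0.027 0.034 0.043] rmax 0.14
```

The angle has stopped changing, and the vertical force has changed sign because the seat now carries the cover. I withdraw forward, then up.

Call:
send_rows:
  delta_pos:
    - [0,-2,0]
    - [0,-8,0]
    - [0,-20,0]
    - [0,-30,0]
    - [0,-20,-10]
  roll: [0,0,0,0,0]

```text
t: 12.12
tool_pos: [0.4728, 0.1698, 0.1489]
ee_rot: [-179.9, 0.5, -0.9]
wrist_force: [0.3, 0.2, 0.4]
opening: 0.469
```

Call:
send_rows:
  delta_pos:
    - [0,0,-40]
    - [0,0,-40]
    - [0,0,-40]
    - [0,0,0]
    - [0,0,0]
  roll: [0,0,0,0,0]

```text
t: 12.75
tool_pos: [0.4723, 0.1723, 0.2702]
ee_rot: [180.0, 0.7, -0.6]
wrist_force: [-0.5, 0.6, -0.5]
opening: 0.47
```

```bash
python3 -c "
from rig import r
from h import *
cover(r,'n',('side','scene'))
c=r.camera('scene');cv2.imwrite('pics/fin.png',c['image'][:,:,::-1])"
```

```text
tcp [0.4723 0.1723 0.2702] [180.    0.7  -0.6] F [-0.5  0.6 -0.5]
side 448 theta [0.013 0.024 0.03  0.036 0.047] rmax 0.137
scene 719 theta [0.011 0.022 0.028 0.034 0.043] rmax 0.14
```

View pics/fin.png

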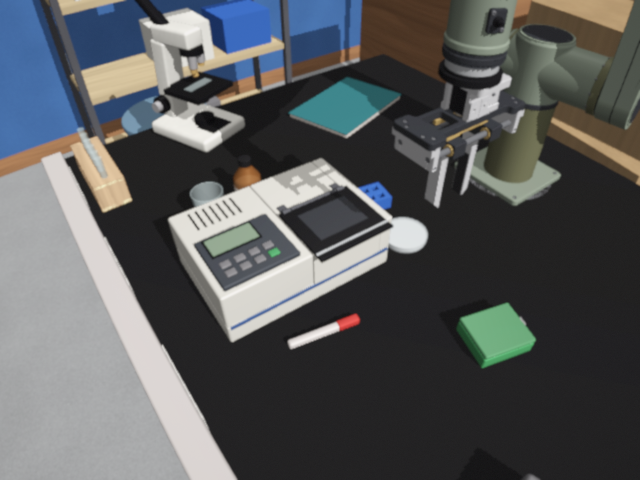

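The cover lies shut and level (about (340,220)). The hand is clear at upper right, and the other objects are where they were.

```bash
python3 -c "
from rig import r
print(r.sign_off())"
```

```text
the job is handed in; nothing more can be done
None
```

The cover is fully shut, the hand is clear, and the job was handed in at about 13 s of the 51 s allowed.

**What I did:** I straddled the cover near one end with a 44 mm gap. The rear finger tipped it past upright, and it fell about 0.3 rad onto the front finger. I then swung the rear finger out round the side and lowered the lip along its arc on the front finger, slowing to a few mm/s at the end. The cover was never pinched. Wrist readings at the end of each move were about 2 N at most.

**Last checks:**
- **Cover angle:** both cameras read 0.028–0.030 rad on the top surface. That is about 0.025 rad from the plate's half-thickness, so the cover is at roughly 0. It did not change after I withdrew the finger.
- **Seating:** the vertical force changed sign as the cover reached its seat, and the angle then stopped changing.
- **Bench:** by eye, the other objects are where they stood before.

**Not checked or disagreeing:**
- The cuvette cannot be seen under the shut cover. Nothing reached into the well.
- The two cameras disagreed by up to 0.07 rad while the cover was steep. They agreed within 0.01 rad from about 0.23 rad down to shut.

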